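# Sort salvaged parts back into the stock trays

### The job

Put away the five parts just taken out of the old television (a transformer, a finned heat sink, two big round capacitors and a small relay): each goes into the empty front bay of the stock tray that already holds its own kind, both capacitors together in theirs. Set each one down, do not drop it, standing flat on the tray floor the same way up as it stands now, and leave the cutters, the flux tin and the loudspeaker where they lie.

Things in the scene. Friction and masses are not known exactly. Their poses are not given: they have to be found in the camera images.
- transformer: Loose mains transformer: dark iron core 36 mm (x) by 44 mm (y), 36 mm high, with yellow winding ends and thin pins on top (43 mm high in all), on a 2 mm foot plate 36 mm (x) by 62 mm (y). About 0.3 kg. Origin: middle of the underside, z up. Take it across x (36 mm).
- heat_sink: Loose bright extruded aluminium heat sink, 36 mm (x, along the fins) by 50 mm (y, across the fins) by 24 mm high; base 4 mm thick, thin upright fins standing on it. Origin: middle of the underside, z up. Can be taken across x (36 mm, on the fin ends) or y (50 mm).
- capacitor_a: Loose big electrolytic capacitor, an upright round can 30 mm in diameter and 46 mm high. Origin: middle of the underside, z up.
- capacitor_b: The second loose big electrolytic capacitor, identical to the first: upright round can 30 mm in diameter, 46 mm high. Origin: middle of the underside, z up.
- relay: Loose small block-shaped relay, 12 mm (x) by 29 mm (y) by 18 mm high, standing on its pin side. Origin: middle of the underside, z up. Take it across x (12 mm).
- tray_capacitors: Fixed open black plastic tray 102 (y) x 138 mm (x), sides 26 mm, front (label, pull lip; -x) 30 mm high, walls 3 mm. A 3 mm divider parts the empty front bay, 96 (y) x 84 mm (x), from the stock at +x: three upright capacitors 46 mm high. Origin: underside, below the bay's middle; z up, bay floor at z = +11 mm. Room for both loose ones side by side, 24 mm either side of the middle in y, gripped along x.
- tray_transformers: Fixed open black plastic tray 102 (y) x 138 mm (x), sides 26 mm, front (label, pull lip; -x) 30 mm high, walls 3 mm. A 3 mm divider parts the empty front bay, 96 (y) x 82 mm (x), from the stock at +x: one transformer, 43 mm high. Origin: underside, below the bay's middle; z up, bay floor at z = +11 mm. The foot may lie along x or y.
- tray_heat_sinks: Fixed open black plastic tray 102 (y) x 138 mm (x), sides 26 mm, front (label, pull lip; -x) 30 mm high, walls 3 mm. A 3 mm divider parts the empty front bay, 96 (y) x 70 mm (x), from the stock at +x: two finned heat sinks 24 mm high. Origin: underside, below the bay's middle; z up, bay floor at z = +11 mm. 
- tray_relays: Fixed open black plastic tray 102 (y) x 138 mm (x), sides 26 mm, front (label, pull lip; -x) 30 mm high, walls 3 mm. A 3 mm divider parts the empty front bay, 96 (y) x 50 mm (x), from the stock at +x: seven small block relays 18 mm high. Origin: underside, below the bay's middle; z up, bay floor at z = +11 mm. 
- flux: Bystander, loose: round flux tin with a red lid, 56 mm across, 19 mm high, near the front edge of the bench. Leave it alone.
- cutters: Bystander, loose: yellow-handled side cutters, 65 by 105 mm, 12 mm high, near the front edge. Leave them alone.
- speaker: Bystander, loose: round loudspeaker 66 mm across, 26 mm high, near the front edge at the right. Leave it alone.
There are look-alikes about, which are no part of the job. Leave any pink or purple look-alike of the capacitor_b alone.

How it is judged:
By the outcome, as a careful person would: the job done as asked, in the order asked, and still so for the second after the job is handed in, with the robot touching nothing.
It also fails if it takes over 122 s, if anything falls off the work surface, if the arm or the gripper's body presses on something with over 40 N, if the wrist force passes 120 N, or if a joint passes its speed limit or range.

### The arm

A 6-joint arm with a two-finger parallel gripper is mounted at the origin on a cart in front of the work surface, level with it; the furniture and walls round the work are solid. World frame = base frame: x ahead of the robot, y to its left, z up, the work surface at z = 0. Lengths are in m, angles in degrees, forces in N, time in s.
With the tool pointing down it reaches from about 0.4 to 0.925 m from the base axis. Payload 3.4 kg.
Tool frame: the origin (TCP) lies midway between the tips of the shut fingers; the grasp point (between the pads) lies 19 mm behind it; z points along the fingers, y is the line along which they close (so a half turn about z gives the same grasp; the last joint's range is limited). The gripper opens to 85 mm and grips with 20 to 120 N. Pads are 22 mm wide; open, the fingers measure 114 mm over their backs; the gripper's body (76 mm by 85 mm) begins 54 mm behind the grasp point. The pads swing forward as they close: fully open they stand 13 mm farther back than shut.
Start: joints at [65.804, 17.578, 86.31, -0, 76.112, -4.211], TCP at [0.197, 0.54, 0.231] pointing down, gripper open.
Joint ranges: [-179.03, 179.03], [-60, 130.46], [8.19, 133.38], [-81.62, 261.62], [5.75, 156.47], [-153.77, 153.77]. Speed limits (degrees/s): [147.25, 147.25, 180, 180, 180, 180].

### API

Orientations are given as a 3x3 rotation matrix whose columns are the frame's x, y, z axes.
In Python, from cell import ctrl gives the robot as it stands. The module is installed in compiled form; this text tells all that it offers. Calls block until the motion is done:
- ctrl.move_to(position, orientation): joint-space move of the TCP to a pose.
- ctrl.move_l(position, orientation=None, feed=0.15, f_stop=None): straight line of the TCP; orientation=None keeps the orientation; feed is the mean speed in m/s. With f_stop (N) it stops when the force on the tool has changed by that much, and returns True; else False.
- ctrl.goto_joints(angles): joint-space move.
- ctrl.move_gripper(opening, strength=None): opening from 0.0 (shut) to 1.0 (fully open); strength is the grip in N (None keeps the last); returns when the fingers have stopped.
- ctrl.hold(seconds).
- ctrl.ik(position, orientation): joint angles nearest the present ones, or None.
- ctrl.get_image(name): name is "scene" or "top" or "wrist"; returns a dict with "frame" (480x640x3 uint8, red, green, blue), "fx", "fy", "cx", "cy" (pixels), "pose" (4x4, takes a point from camera to world coordinates); the wrist camera has in their place "hand_eye" (4x4, takes a point from camera to tool coordinates, whose origin is the TCP and whose axes are the flange's). Camera axes: x right, y down, z forward; pixel columns grow to the right and rows downward; lengths in m; the calibration is good to about 2 mm. A picture is of the moment at which its call begins: read the wrist's pose just before it. There is no depth.
A pose or a line that the arm cannot do raises ctrl.IKError and nothing moves.
- ctrl.hand_in(): hands the job in; it is judged then, once.
Readings, each from a call of its own:
- ctrl.current_clock(): time.
- ctrl.current_joint_pos(): joint angles.
- ctrl.current_dq(): joint speeds.
- ctrl.current_effort(): joint torques, N m.
- ctrl.current_tcp_pos(): TCP position.
- ctrl.current_orientation(): TCP orientation.
- ctrl.current_wrist_force(): force on the tool from outside, world axes, zero at the start.
- ctrl.current_moment(): the same for the moment, N m.
- ctrl.current_gripper_width(): opening from 0.0 (shut) to 1.0 (fully open).
- ctrl.current_grasp_force(): force on a finger pad.
Only numpy, scipy, OpenCV 4.12 (cv2) and the standard library are available. Lean on these libraries where they do the work, as an engineer would, in place of code of your own. Each camera call takes 0.05 s, during which the arm holds its last target. There are 200 camera calls.

## Working session

There is one attempt and no reset: what is moved stays moved. The work goes in short steps, each a Python script; the robot and the scene stay as the last script left them, time stands still between calls to the robot, and variables do not carry over. Pictures are saved under pics/ and viewed, at most 14 in all, crops included, and the job is handed in when it is done.

```bash
mkdir -p pics
python3 - <<'E'
from cell import ctrl
import cv2,numpy as np
np.set_printoptions(precision=4,suppress=True)
for n in ("scene","top"):
    d=ctrl.get_image(n); cv2.imwrite(f"pics/{n}1.png",d["frame"][:,:,::-1]); print(n,d["fx"],d["fy"],d["cx"],d["cy"],d["pose"])
print(ctrl.get_image("wrist")["hand_eye"],ctrl.current_orientation(),ctrl.current_clock())
E
```

```text
scene 512.7674448350512 512.7674448350512 320.3151304232646 236.11043005973698 [[ 0.5065 -0.4817  0.7151 -0.303 ]
 [-0.8621 -0.2673  0.4305 -0.4776]
 [-0.0163 -0.8346 -0.5507  0.6285]
 [ 0.      0.      0.      1.    ]]
top 567.166745614921 567.166745614921 321.20988789414656 244.48108306752522 [[ 0.0137 -0.998   0.0624  0.3939]
 [-0.9999 -0.0136  0.0025 -0.02  ]
 [-0.0016 -0.0625 -0.998   1.4574]
 [ 0.      0.      0.      1.    ]]
[[ 0.0008 -0.9499 -0.3124  0.0804]
 [ 1.      0.0006  0.0006 -0.0004]
 [-0.0004 -0.3124  0.9499 -0.1429]
 [ 0.      0.      0.      1.    ]] [[-0.9398  0.3418 -0.0007]
 [ 0.3418  0.9398 -0.0015]
 [ 0.0001 -0.0016 -1.    ]] 0.15
```

View pics/scene1.png

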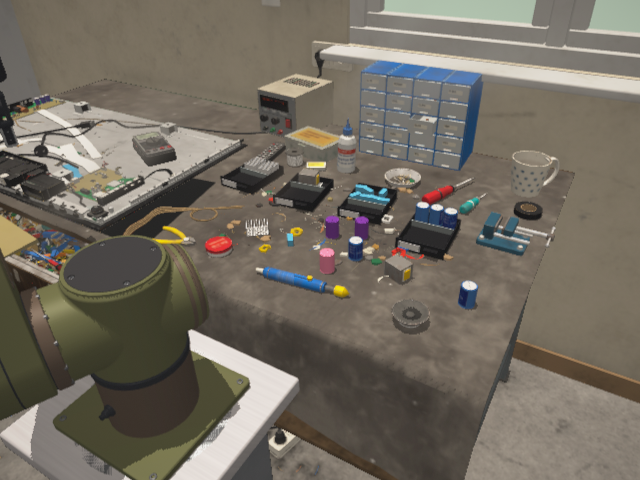

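View pics/top1.png

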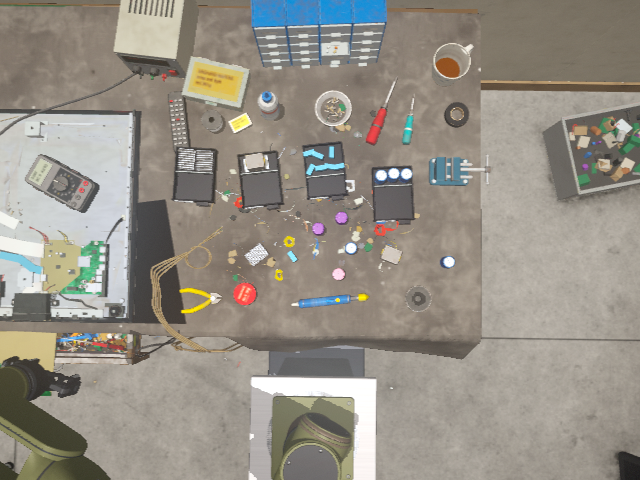

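```bash
cat > h.py <<'E'
from cell import ctrl
import cv2,numpy as np
np.set_printoptions(precision=4,suppress=True)
def ray(d,T,u,v,z):
    r=T[:3,:3]@np.array([(u-d["cx"])/d["fx"],(v-d["cy"])/d["fy"],1]); o=T[:3,3]
    return o+r*(z-o[2])/r[2]
def R(yaw): # yaw (deg) of closing axis (tool y) in world, tool down
    a=np.radians(yaw); y=np.array([np.cos(a),np.sin(a),0]); z=np.array([0,0,-1.]); return np.c_[np.cross(y,z),y,z]
def wrist(name):
    T=np.eye(4); T[:3,:3]=ctrl.current_orientation(); T[:3,3]=ctrl.current_tcp_pos()
    d=ctrl.get_image("wrist"); T=T@d["hand_eye"]; cv2.imwrite(f"pics/{name}.png",d["frame"][:,:,::-1])
    np.savez(f"{name}.npz",T=T,**{k:d[k] for k in("fx","fy","cx","cy")}); return d,T
def load(name):
    d=np.load(f"{name}.npz"); return d,d["T"]
E
python3 - <<'E'
from h import *
d=ctrl.get_image("top")
for n,u,v,z in [("trafo",391,255,.04),("sink",256,254,.024),("capA",351,249,.046),("capB",447,262,.046),("relay",292,256,.018),
 ("t_sink",194,188,.02),("t_tr",261,193,.02),("t_rel",326,185,.02),("t_cap",393,204,.02),("pp",318,229,.046),("pp",341,218,.046)]:
    print(n,ray(d,d["pose"],u,v,z))
c=d["frame"][130:310,160:480,::-1]
cv2.imwrite("pics/top2.png",cv2.resize(c,None,fx=2.5,fy=2.5,interpolation=cv2.INTER_CUBIC))
# tool x toward -x => y axis yaw: 
print(R(90))
for p in [(.6,.10,.32),(.6,-.15,.32)]: print(ctrl.ik(p,R(90)))
E
```

```text
trafo [ 0.4586 -0.1913  0.04  ]
sink [0.4572 0.1482 0.024 ]
capA [ 0.4719 -0.0909  0.046 ]
capB [ 0.4428 -0.33    0.046 ]
relay [0.4536 0.0573 0.018 ]
t_sink [0.624  0.3107 0.02  ]
t_tr [0.6134 0.1392 0.02  ]
t_rel [ 0.6363 -0.0266  0.02  ]
t_cap [ 0.5897 -0.1981  0.02  ]
pp [ 0.5208 -0.008   0.046 ]
pp [ 0.5492 -0.0651  0.046 ]
[[-1.  0.  0.]
 [ 0.  1.  0.]
 [ 0.  0. -1.]]
[  5.4842  17.3372  73.8942  -0.      88.7686 -84.5158]
[ -17.9488   18.2092   72.6072   -0.       89.1836 -107.9488]
```

View pics/top2.png

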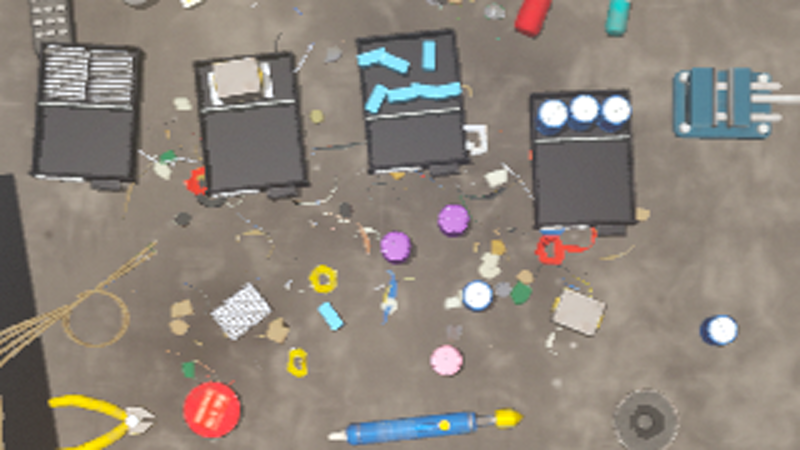

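The crop shows the heat sink at (241,310), the relay at (330,316), blue cans at (477,295) and (720,329), and the transformer at (579,311). The look-alikes are the purple cans at (396,247) and (453,219) and the pink one at (446,360). The two blue cans match the stock, so they are the capacitors. I'll look closer with the wrist camera.

Run:
```python
from h import *
for n,p in [("w1",(.50,.17,.33)),("w2",(.50,-.19,.33))]:
    ctrl.move_to(p,R(90)); d,T=wrist(n); print(d["fx"],d["cx"],d["cy"],T[:3,3],ctrl.current_clock())
```

```text
354.06841351363346 315.0279987488062 238.01731639886933 [0.4192 0.1703 0.4727] 2.0333
354.06841351363346 315.0279987488062 238.01731639886933 [ 0.4197 -0.1894  0.4729] 3.4333
```

View pics/w1.png

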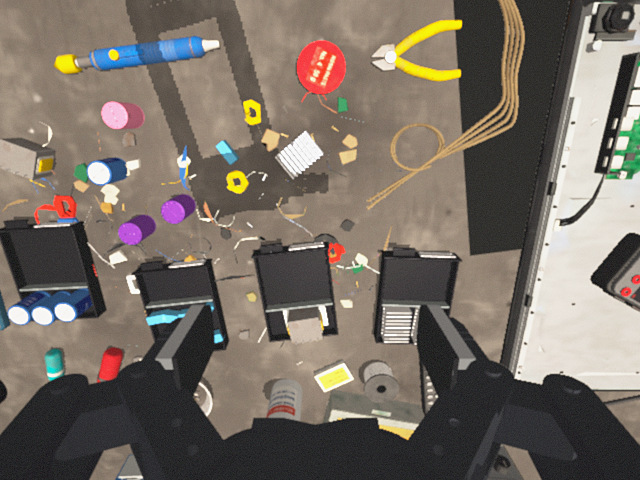

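View pics/w2.png

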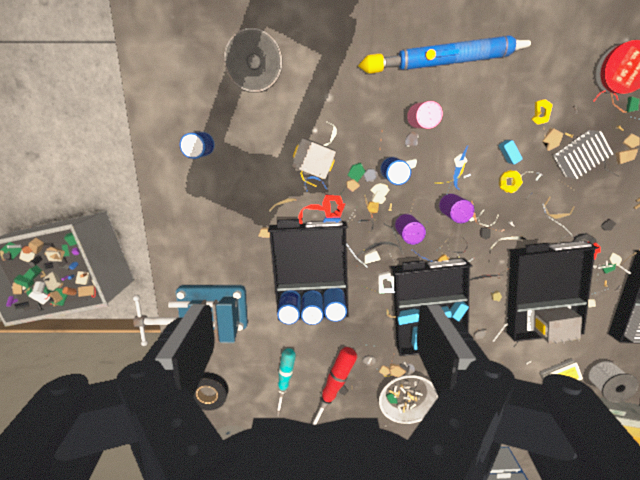

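w1 shows the sink at (299,155), the relay at (227,151), and the trays for transformers (295,278), heat sinks (418,278) and relays (176,285). w2 shows capacitor B at (197,144), the transformer at (315,160), capacitor A at (397,171) and the capacitor tray at (310,255). I'll enlarge both.

Run:
```python
import cv2
for n,x,y,w,h,s in [("w1",130,115,340,230,2.35),("w2",170,115,320,230,2.5)]:
    i=cv2.imread(f"pics/{n}.png")[y:y+h,x:x+w]; cv2.imwrite(f"pics/{n}z.png",cv2.resize(i,None,fx=s,fy=s,interpolation=cv2.INTER_CUBIC))
```

```text
(no output)
```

View pics/w1z.png

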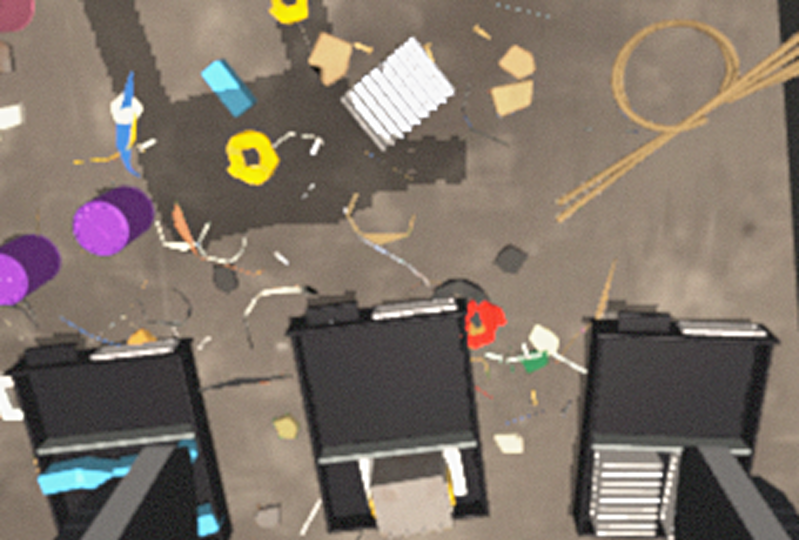

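View pics/w2z.png

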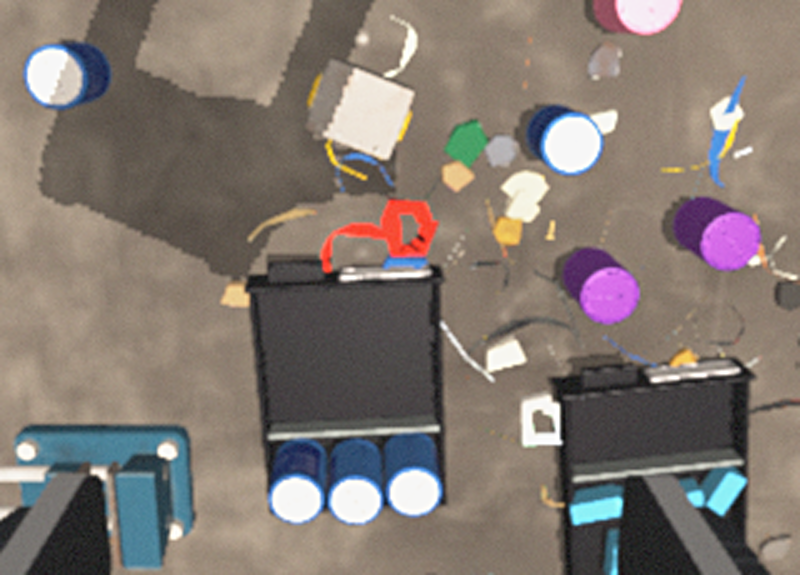

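```bash
cat > fit.py <<'E'
from h import *
from scipy.optimize import least_squares
D={n:load(n) for n in("w1","w2")}
Z={"w1":(130,115,2.35),"w2":(170,115,2.5)}
def proj(n,P):
    d,T=D[n]; p=(np.asarray(P)-T[:3,3])@T[:3,:3]; uv=np.c_[p[:,0]/p[:,2]*d["fx"]+d["cx"],p[:,1]/p[:,2]*d["fy"]+d["cy"]]
    ox,oy,s=Z[n]; return (uv-[ox,oy])*s
def pt(n,u,v,z):
    ox,oy,s=Z[n]; d,T=D[n]; return ray(d,T,u/s+ox,v/s+oy,z)
def tray(p,bx):
    a=p[2]; c,s=np.cos(a),np.sin(a); h=bx/2
    L=[(-h-.003,.051,.03),(-h-.003,-.051,.03),(h,.048,.026),(h,-.048,.026),(-h+.135,.051,.026),(-h+.135,-.051,.026),(-h,.048,.011),(-h,-.048,.011),(h,.048,.011),(h,-.048,.011)]
    return np.array([(p[0]+c*x-s*y,p[1]+s*x+c*y,z) for x,y,z in L])
# image right = -/+? order: index0 = +y side. pts: dict idx->pixel
trays={"sink":("w1",.070,[(2,752,448),(3,592,450),(1,589,325),(0,774,341)],(.62,.31,0)),
"trafo":("w1",.082,[(0,468,308),(1,290,333),(2,476,445),(3,320,458),(5,330,528),(4,488,512)],(.61,.139,0)),
"relay":("w2",.050,[(0,752,370),(1,555,388),(2,745,460),(3,568,475)],(.636,-.027,0)),
"relay1":("w1",.050,[(0,192,343),(1,13,372),(2,192,435),(3,38,450)],(.636,-.027,0)),
"cap":("w2",.084,[(0,440,272),(1,248,288),(2,440,430),(3,268,438)],(.59,-.198,0))}
res={}
for k,(n,bx,pp,g) in trays.items():
    i=[q[0] for q in pp]; m=np.array([q[1:] for q in pp])
    r=least_squares(lambda p:(proj(n,tray(p,bx))[i]-m).ravel(),g); res[k]=r.x
    print(k,r.x[:2],np.degrees(r.x[2]),(proj(n,tray(r.x,bx))[i]-m).round(0).tolist())
def ang(n,a,b,z): 
    v=pt(n,*b,z)-pt(n,*a,z); return np.degrees(np.arctan2(v[1],v[0])),np.linalg.norm(v)
print("capA",pt("w2",571,144,.046),"capB",pt("w2",54,77,.046))
q=[(335,60),(414,93),(386,160),(308,128)]
print("trafo",np.mean([pt("w2",*x,.036) for x in q],0),ang("w2",q[0],q[1],.036),ang("w2",q[3],q[2],.036),ang("w2",q[0],q[3],.036),ang("w2",q[1],q[2],.036))
q=[(413,38),(456,92),(386,152),(342,98)]
print("sink",np.mean([pt("w1",*x,.024) for x in q],0),ang("w1",q[0],q[1],.024),ang("w1",q[3],q[2],.024),ang("w1",q[0],q[3],.024),ang("w1",q[1],q[2],.024))
q=[(202,72),(222,59),(242,82),(222,94)]
print("relay",np.mean([pt("w1",*x,.018) for x in q],0),ang("w1",q[0],q[1],.018),ang("w1",q[3],q[2],.018),ang("w1",q[0],q[3],.018),ang("w1",q[1],q[2],.018))
ims={}
for n in Z:
    im=cv2.imread(f"pics/{n}z.png")
    for k in res:
        if trays[k][0]==n:
            for a,b in [(0,1),(2,3),(0,4),(1,5),(6,7),(6,8),(7,9),(8,9)]:
                P=proj(n,tray(res[k],trays[k][1])).round().astype(int); cv2.line(im,P[a].tolist(),P[b].tolist(),(0,255,0) if a<6 else (255,255,0),1)
    ims[n]=im
i1=ims["w1"][270:540]; i2=ims["w2"][230:530]
cv2.imwrite("pics/ov.png",np.vstack([i1,cv2.resize(i2,(i1.shape[1],300))]))
# relay zoom
w=cv2.imread("pics/w1.png")
E
python3 fit.py
```

```text
sink [0.6303 0.3126] -0.8740130476828963 [[-3.0, -1.0], [-2.0, -5.0], [6.0, 9.0], [-0.0, -4.0]]
trafo [0.6266 0.1438] 6.849950310489403 [[-1.0, 2.0], [-1.0, -3.0], [1.0, -5.0], [-1.0, -1.0], [-2.0, 4.0], [3.0, 4.0]]
relay [ 0.6352 -0.0268] 6.644968942338153 [[-2.0, 1.0], [6.0, 3.0], [-5.0, -4.0], [1.0, -2.0]]
relay1 [ 0.6361 -0.0208] 5.990773537438104 [[-8.0, 9.0], [-2.0, -3.0], [7.0, -3.0], [4.0, -4.0]]
cap [ 0.597  -0.1959] 3.75571707037029 [[1.0, 5.0], [-2.0, 1.0], [1.0, -5.0], [1.0, -2.0]]
capA [ 0.4776 -0.0891  0.046 ] capB [ 0.447  -0.3332  0.046 ]
trafo [ 0.4632 -0.1898  0.036 ] (np.float64(68.09034620607329), np.float64(0.0408493378240731)) (np.float64(67.90100937104131), np.float64(0.041177083787561526)) (np.float64(-22.755022888848366), np.float64(0.03465307126510003)) (np.float64(-22.21230676661233), np.float64(0.03478585628125935))
sink [0.4592 0.1518 0.024 ] (np.float64(39.55188555329578), np.float64(0.03527925948496991)) (np.float64(38.66424116244912), np.float64(0.03640565911567713)) (np.float64(-51.11600013895982), np.float64(0.048400316231482686)) (np.float64(-49.79532769304419), np.float64(0.04896419129070141))
relay [0.4501 0.0577 0.018 ] (np.float64(120.93830438270658), np.float64(0.012957899117028335)) (np.float64(119.34350792419563), np.float64(0.012757932695375162)) (np.float64(40.46049950800874), np.float64(0.014951493199333513)) (np.float64(39.481796584011065), np.float64(0.015269994944993875))
```

View pics/ov.png

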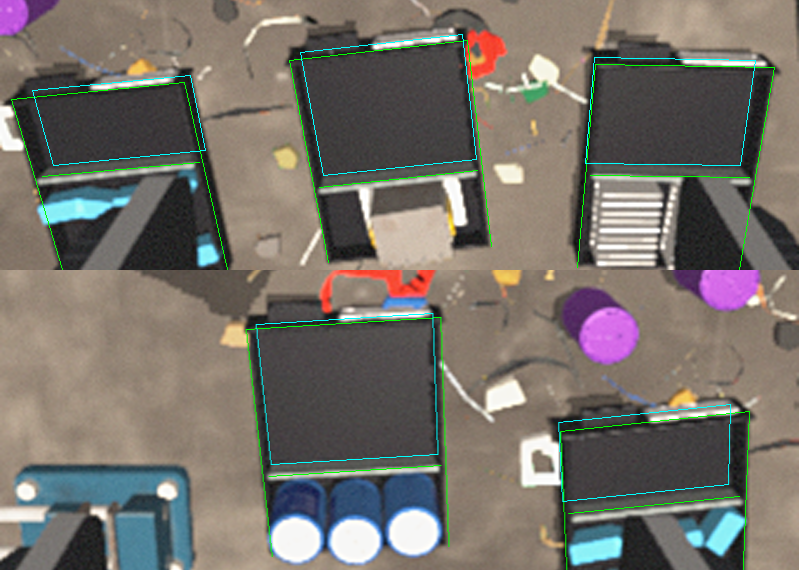

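The fits agree with the given sizes to 2–3 mm (sink 36×49, transformer 35×41 and relay about 12×27 mm). That is good enough to grasp, so I'll start with the transformer.

```bash
cat >> h.py <<'E'
def best(p,yaw):
    q0=np.array(ctrl.current_joint_pos()); c=[]
    for y in (yaw,yaw+180):
        q=ctrl.ik(p,R(y))
        if q is not None: c.append((np.abs(np.array(q)-q0).max(),y))
    return min(c)[1]
H=.17
def pick(x,y,yaw,z,strength,pre=.95):
    yw=best((x,y,H),yaw); ctrl.move_to((x,y,H),R(yw)); ctrl.move_gripper(pre)
    ctrl.move_l((x,y,z+.03),feed=.2); ctrl.move_l((x,y,z),feed=.06)
    ctrl.move_gripper(0,strength); ctrl.hold(.2)
    print("grip",ctrl.current_gripper_width()*85,ctrl.current_grasp_force())
    ctrl.move_l((x,y,z+.02),feed=.05); ctrl.move_l((x,y,H),feed=.2)
    print("lifted",ctrl.current_gripper_width()*85,ctrl.current_grasp_force(),ctrl.current_wrist_force(),ctrl.current_clock())
def place(x,y,yaw,z,opn):
    yw=best((x,y,H),yaw); ctrl.move_to((x,y,H),R(yw)); zf=z+.011
    ctrl.move_l((x,y,zf+.015),feed=.15); ctrl.hold(.3)
    s=ctrl.move_l((x,y,zf-.003),feed=.02,f_stop=5); print("contact",s,ctrl.current_tcp_pos()[2]-zf,ctrl.current_wrist_force())
    ctrl.move_gripper(opn); ctrl.hold(.2)
    t=ctrl.current_tcp_pos(); ctrl.move_l((t[0],t[1],t[2]+.04),feed=.08); ctrl.move_l((x,y,H),feed=.25); print(ctrl.current_clock())
E
python3 - <<'E'
from h import *
pick(.4632,-.1898,-22.5,.012,60)
place(.6266,.1438,97,.012,.62)
E
```

```text
grip 34.73851014122077 61.08167052268982
lifted 34.642312651787385 60.085601806640625 [-0.1862 -0.4286 -3.2769] 8.8667
contact True 0.0005896348669109791 [ 0.1595 -0.4717  5.1799]
14.0333
```

Run:
```python
from h import *
wrist("c1")
pick(.4585,.151,39.2,.006,50)
wrist("c1b")
place(.6303,.3126,87.5,.006,.62)
wrist("c2")
a=[cv2.resize(cv2.imread(f"pics/{n}.png"),(400,300)) for n in("c1","c1b","c2")]
cv2.imwrite("pics/c12.png",np.vstack([np.hstack(a[:2]),np.hstack([a[2],a[2]*0])]))
```

```text
grip 34.41281953976849 49.865756928920746
lifted 34.25019195585007 49.845703169703484 [-0.2872 -0.6202 -1.4802] 19.0583
contact True 0.000582342773148177 [0.2031 0.0825 4.327 ]
23.875
```

View pics/c12.png

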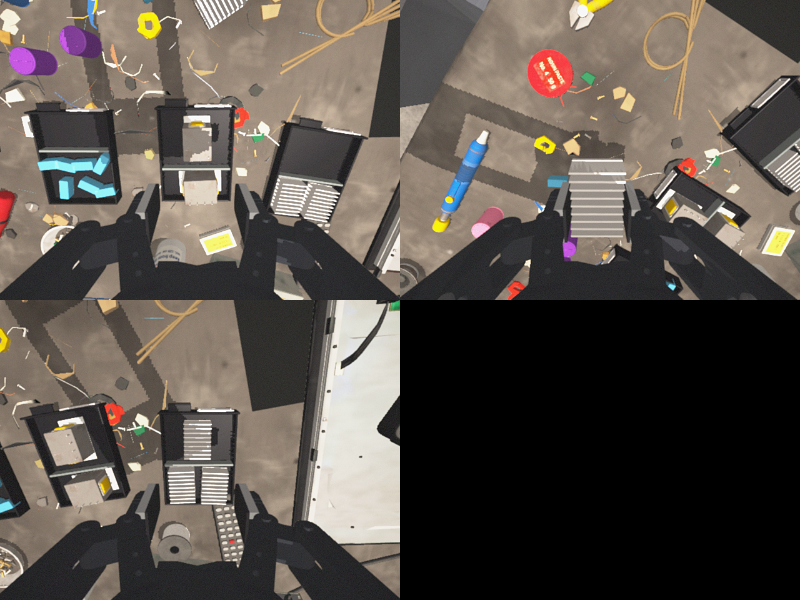

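Both parts are seated well: c1 shows the transformer in its bay at (200,140) and c2 shows the heat sink at (197,440). Next come the capacitors, then the relay.

Run:
```python
from h import *
a=np.radians(3.8); c=np.array([.597,-.196]); o=.024*np.array([-np.sin(a),np.cos(a)])
pick(.476,-.0895,3.8,.020,40)
place(*(c+o),3.8,.020,.52)
wrist("c3")
pick(.446,-.3325,3.8,.020,40)
place(*(c-o),3.8,.020,.52)
wrist("c4")
d,T=load("w1"); f=lambda u,v: ray(d,T,u/2.35+130,v/2.35+115,.018)
q=[f(*p) for p in [(202,72),(222,59),(254,98),(236,116)]]; print(np.mean(q,0),[np.degrees(np.arctan2(*(q[j]-q[i])[1::-1])) for i,j in((0,1),(0,3),(1,2))],np.linalg.norm(q[0]-q[3]))
ctrl.move_to((.45,.0577,.17),R(100)); wrist("c5")
n=[cv2.imread(f"pics/{n}.png") for n in("c3","c4","c5")]
cv2.imwrite("pics/c345.png",np.vstack([np.hstack([cv2.resize(n[0],(400,300)),cv2.resize(n[1],(400,300))]),np.hstack([cv2.resize(n[2],(400,300)),cv2.resize(n[2][60:300,160:480],(400,300))])]))
```

```text
grip 28.432975015452627 39.442943930625916
lifted 28.40631161685834 39.451966881752014 [ 0.3395 -0.3678 -1.1504] 29.375
contact True 0.00044080597032084 [-0.66    0.4034  4.342 ]
33.6833
grip 28.312789346825525 39.5181530714035
lifted 28.82727376710208 39.44970667362213 [ 0.0804 -0.378  -0.7148] 38.5417
contact True 0.0004509312385201289 [-0.3295  0.018   3.9805]
43.0
[0.4551 0.0608 0.018 ] [np.float64(120.93830438270658), np.float64(35.447969154200294), np.float64(37.69871739656587)] 0.028161619516911696
```

View pics/c345.png

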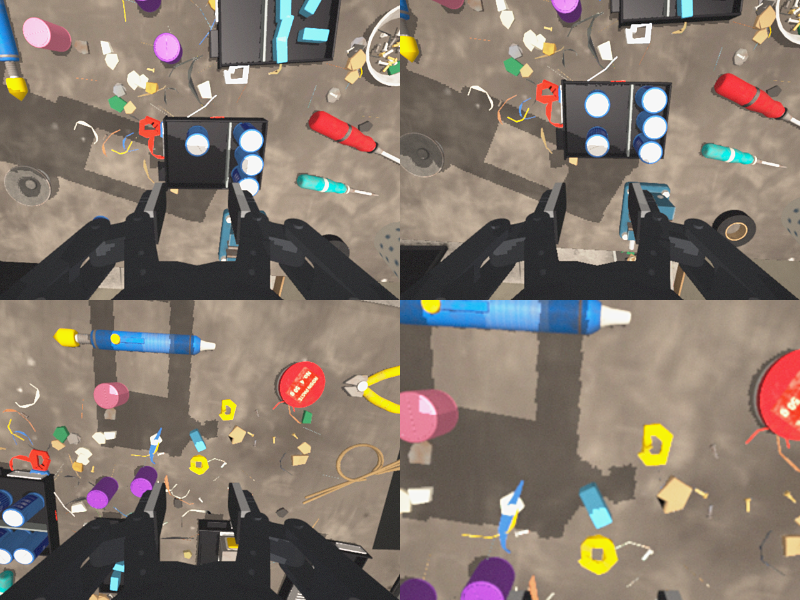

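c3 and c4 show both capacitors standing in their bay, at (597,103) and (597,142). I'll refine the relay with one enlarged crop.

Run:
```python
import cv2
i=cv2.imread("pics/c5.png")[200:250,285:350]; cv2.imwrite("pics/c5z.png",cv2.resize(i,None,fx=10,fy=10,interpolation=cv2.INTER_CUBIC))
```

```text
(no output)
```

View pics/c5z.png

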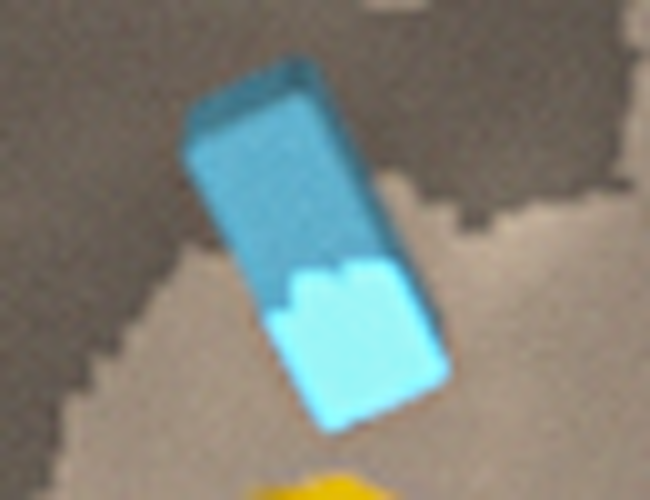

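The top-face corners are (185,152), (305,95), (450,375) and (330,432), crop scale 10, offset (285,200). Next I'll pick and place the relay.

Run:
```python
from h import *
d,T=load("c5"); q=[ray(d,T,u/10+285-.45,v/10+200-.45,.018) for u,v in[(185,152),(305,95),(450,375),(330,432)]]
m=np.mean(q,0); an=lambda v:np.degrees(np.arctan2(v[1],v[0])); L=q[2]-q[1]+q[3]-q[0]
print(m,an(L),np.linalg.norm(L)/2,np.linalg.norm(q[1]-q[0]))
assert abs(np.linalg.norm(L)/2-.029)<.003 and abs(m[0]-.455)<.008 and abs(m[1]-.06)<.008
pick(m[0],m[1],an(L)+90,.004,30,.6)
place(.6355,-.025,96.4,.004,.4)
wrist("c6")
ctrl.move_to((.5,.0,.33),R(90)); wrist("c7")
n=[cv2.imread(f"pics/{n}.png") for n in("c6","c7")]
cv2.imwrite("pics/c67.png",np.hstack([cv2.resize(x,(400,300)) for x in n]))
```

```text
[0.4557 0.0594 0.018 ] 36.48033428070191 0.02820811285000446 0.01144166402480336
grip 11.588210040310317 31.065639853477478
lifted 11.913020470378209 30.353647470474243 [ 0.7388  0.2674 -0.5205] 48.6083
contact True 0.0003888654104462 [-0.3732 -0.5539  4.5778]
53.3083
```

View pics/c67.png

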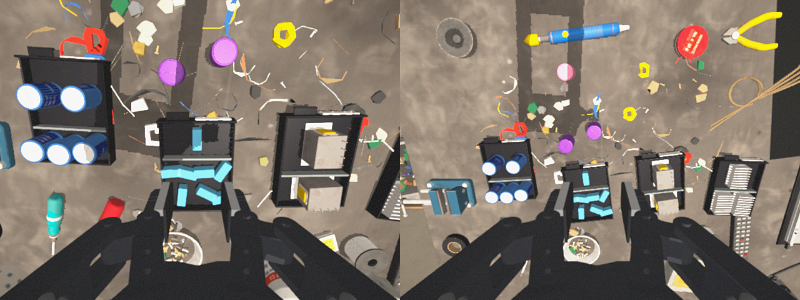

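All five parts stand in their bays: the relay at (587,178), capacitors (493,166) and (518,165), transformer (660,177) and heat sink (735,175). The bystanders and the look-alikes are where they were.

```bash
python3 -c "
from cell import ctrl
print(ctrl.hand_in())"
```

```text
the job is handed in; nothing more can be done
None
```

The job is handed in: all five parts stand upright in the front bays with their own kind, each lowered until it touched the floor, and the cutters, flux tin, loudspeaker and look-alikes were left alone; it took about 55 s of the 122 s allowed.

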